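# Gauge the goose egg

## Robot

A 6-joint arm with a two-finger parallel gripper is mounted at the origin on a cart in front of the work surface, level with it; the furniture and walls round the work are solid. World frame = base frame: x ahead of the robot, y to its left, z up, the work surface at z = 0. Lengths are in m, angles in rad, forces in N, time in s.
With the tool pointing down it reaches from about 0.35 to 0.875 m from the base axis. Payload 4.2 kg.
Tool frame: the origin (TCP) lies between the finger pads; the fingertips stand manip.tip_reach ahead of it and the grasp point (between the pads) lies 5 mm behind it (manip.tip_reach is the distance from the TCP to the fingertips, in m); z points along the fingers, y is the line along which they close (so a half turn about z gives the same grasp; the last joint's range is limited). The gripper opens to 85 mm and grips with 20 to 120 N. Pads are 22 mm wide; open, the fingers measure 114 mm over their backs; the gripper's body (76 mm by 85 mm) begins 54 mm behind the grasp point. The pads swing forward as they close: fully open they stand 13 mm farther back than shut.
Start: joints at [-1.046, 0.385, 0.008, 0, -1.194, -0.259], TCP at [0.164, -0.603, 0.211] pointing down, gripper open.
Joint ranges: [-3.14, 3.14], [-1.21, 2.06], [-1.07, 1.41], [-3.16, 2.05], [-2.99, -0.16], [-3.1, 3.1]. Speed limits (rad/s): [2.79, 2.79, 3.14, 3.14, 3.14, 3.14].

## Interface

Orientations are given as a rotation vector (axis times angle).
In Python, from workcell import manip, capture gives the robot as it stands.
- The arm moves only by the shell command python3 -m pendant 'ROWS'. ROWS is a JSON object of lists of equal length, an entry for each row: "rotation": the turn, a rotation vector about the tool's x, y, z normalised to -1 to 1, where 1 is pi rad, a list of three; "translation": the shift along the tool's x, y, z normalised to -1 to 1, where 1 is 150 mm, a list of three; "jaw": the closure, from 0 (fully open) to 1 (shut). A call has exactly 8 rows; each row is the pose to reach, as a shift and turn from the pose commanded when the call began, along the tool's axes at that moment, turning the shorter way round; what a row does not reach only later rows make up. A row lasts 1/8 s, in which the tool goes at most 62.5 mm and 10.7 degrees, less where a joint would pass 70% of its speed; a pose out of reach is approached as far as the arm can. A call with a number of a shift or a turn outside -1 to 1 is refused whole. A call with a gripper value outside its range is refused whole. The fingers move at their own pace and stop on an object; the grip force is fixed at half the most. Time passes only in rows, so rows that repeat a pose let the fingers close, or fill a call up. It gives the time, the measured TCP pose, the force, the opening and the grip force at its end, in the units of the state.
- manip.get_state(): the state, without advancing time (a new reading comes with each control period).
- capture(name): name is "scene" or "side" or "wrist"; returns a dict with "color" (384x512x3 uint8, red, green, blue), "camera_matrix" (3x3 intrinsics, pixels), "world_to_cam" (4x4, takes a point from world to camera coordinates); the wrist camera has in their place "T_tool_cam" (4x4, takes a point from camera to tool coordinates, whose origin is the TCP and whose axes are the flange's). Camera axes: x right, y down, z forward; pixel columns grow to the right and rows downward; lengths in m; the calibration is good to about 2 mm. A picture is of the moment at which its call begins: read the wrist's pose just before it. There is no depth.
- manip.job_done(): hands the job in; it is judged then, once.
The state is a dict: "clock": time; "joint_pos": joint angles; "dq": joint speeds; "effort": joint torques, N m; "eef_pos": TCP position; "ee_rot": TCP orientation; "contact_force": force on the tool from outside, world axes, zero at the start; "torque": the same for the moment, N m; "width": opening from 0.0 (shut) to 1.0 (fully open); "grasp_force": force on a finger pad.
Only numpy, scipy, OpenCV 4.12 (cv2) and the standard library are available. Lean on these libraries where they do the work, as an engineer would, in place of code of your own. Each camera call takes 0.05 s, during which the arm holds its last target. There are 200 camera calls.

## Task

Check the size of the big white goose egg. Lay it lengthwise in the wooden saddle of the sizing plate and let go of it, then stand the three-legged gauge upright over it, centred, with all three feet flat on the steel plate and its sprung foot let down gently on top of the egg, so that the pointer shows the egg's height. Leave it standing there to be read, and leave the other things on the counter alone.

Things in the scene. Friction and masses are not known exactly. Their poses are not given: they have to be found in the camera images.
- goose_egg: the big white egg, lying on its side on the counter, 67 long (x) x 54 wide (y) x 51 high (z), 0.11 kg; origin at the centre of its underside as it lies at the start, its x axis along its length. Grasp it across its waist (y)
- goose_egg_center (a point): the middle of the goose egg, 25.5 mm above its underside; axes as the egg
- sizing_plate: square steel plate 150 x 150 x 8, fixed to the counter; origin at the centre of its underside. On its middle is a wooden saddle block 54 (plate's x) x 46 (plate's y) x 10 high with a rectangular opening 39 (x) x 32 (y): a goose egg lies in it with its length along the plate's x (either way round) and sinks about 5 mm into the opening
- saddle (a point): centre of the saddle's opening at the level of the saddle's top, 18 mm above the counter and 10 mm above the steel plate; axes as the plate. The middle of a goose egg lying in the saddle is about 21 mm above it
- gauge: three-legged egg gauge, 173 tall, 0.4 kg, standing on the counter; origin midway between its rubber feet at their underside, z up. Feet 15 wide, centres 56 from the axis, at 0, 120 and 240 degrees from its x. The disc joining the legs is 102 wide, 90 to 96 above the feet; a barrel with the black grip rises from it, with a small upright scale 30 in front (-x), 144 high. All in mm
- gauge_grip (a point): middle of the gauge's black grip, an upright cylinder 29 wide and 32 high on top of the barrel, on the gauge's axis 157 mm above its feet; grasp it from above, any yaw
- gauge_foot (a joint): sprung slide foot on the gauge's axis: 0 when it hangs free, with its round flat face (20 wide) 34 mm above the level of the gauge's feet; pushed up it reads up to 0.032 (m), about 1 to 2 N. Reading + 34 mm = height above the surface the gauge stands on. A brass pointer moves with it along the scale
- foot_face (a point): centre of the underside of the sprung foot
- hen_egg: smaller tan egg, 51 x 43 x 40, lying on the counter; to be left alone
- quail_egg: tiny egg, 32 x 38 x 30, lying on the counter; to be left alone
- marker_pen: marker pen, 135 long, lying on the counter; to be left alone
Things that resemble listed ones, but are neither listed nor needed, are in the scene too. What is shaped like the goose_egg but purple is not meant.

How it is judged:
By the outcome, as a careful person would: the job done as asked, in the order asked, and still so for the second after the job is handed in, with the robot touching nothing.
It also fails if it takes over 53 s, if anything falls off the work surface, if the arm or the gripper's body presses on something with over 40 N, if the wrist force passes 120 N, or if a joint passes its speed limit or range.

## Working session

There is one attempt and no reset: what is moved stays moved. The work goes in short steps, Python scripts to look and compute and a shell command to move; the robot and the scene stay as the last step left them, time stands still between calls to the robot, and variables do not carry over. Pictures are saved under pics/ and viewed, at most 10 in all, crops included, and the job is handed in when it is done.

```bash
ls; mkdir -p pics
python3 - <<'E'
from workcell import manip, capture
import cv2,numpy as np,pickle
s=manip.get_state();print({k:np.round(v,3).tolist() for k,v in s.items()},manip.tip_reach)
d={n:capture(n) for n in("scene","side","wrist")}
d['state']=s
pickle.dump(d,open('cap0.pkl','wb'))
for n in("scene","side","wrist"):
  cv2.imwrite(f'pics/{n}0.png',d[n]['color'][:,:,::-1]);print(n,d[n]['camera_matrix'].tolist(),np.round(d[n].get('world_to_cam',d[n].get('T_tool_cam')),3).tolist())
E
```

```text
pics
{'clock': 0.0, 'joint_pos': [-1.046, 0.386, 0.007, -0.001, -1.194, -0.259], 'dq': [0.0, 0.001, -0.0, -0.001, 0.001, 0.001], 'effort': [-0.001, -39.229, 18.841, 4.186, -0.005, -0.0], 'eef_pos': [0.164, -0.602, 0.209], 'ee_rot': [0.416, -3.114, -0.003], 'contact_force': [0.383, -0.221, 0.151], 'torque': [-0.069, 0.031, -0.051], 'grasp_force': 0.0, 'width': 0.996} 0.014
scene [[356.41785223746996, 0.0, 257.8118083236676], [0.0, 356.41785223746996, 195.12588454610696], [0.0, 0.0, 1.0]] [[-0.703, -0.711, -0.02, 0.37], [-0.467, 0.483, -0.741, 0.341], [0.536, -0.511, -0.672, 0.774], [0.0, 0.0, 0.0, 1.0]]
side [[361.74256240165147, 0.0, 263.5228331598745], [0.0, 361.74256240165147, 196.28509547188307], [0.0, 0.0, 1.0]] [[-0.959, -0.284, 0.023, 0.493], [-0.158, 0.462, -0.873, 0.203], [0.237, -0.84, -0.487, 0.869], [0.0, 0.0, 0.0, 1.0]]
wrist [[285.62992781255576, 0.0, 257.79470001265713], [0.0, 285.62992781255576, 192.18768504602514], [0.0, 0.0, 1.0]] [[0.002, -0.959, -0.284, 0.072], [1.0, 0.001, 0.001, 0.0], [-0.0, -0.284, 0.959, -0.164], [0.0, 0.0, 0.0, 1.0]]
```

View pics/scene0.png

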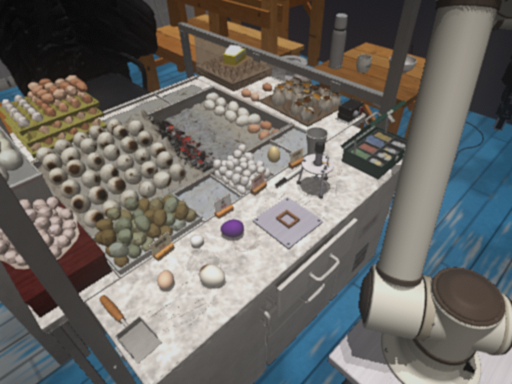

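View pics/side0.png

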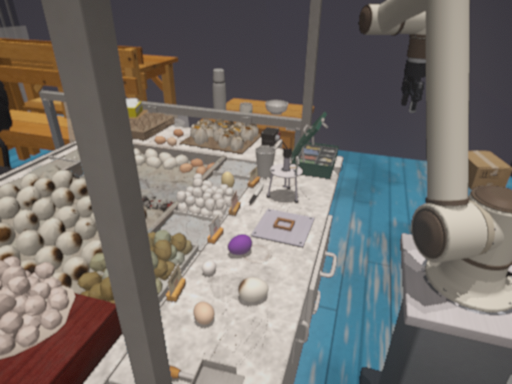

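The goose egg candidate is the large white egg at scene (212,275) / side (254,291). The others are the purple lookalike (232,228), the tan hen egg (165,280) and the tiny quail egg (197,241). Only the first is big and white on the open counter. The plate is at (288,221) and the gauge at about (315,175). I'll check the egg and gauge in one enlarged crop.

```bash
cat > h.py <<'E'
import numpy as np,cv2,pickle
from scipy.spatial.transform import Rotation as R
def cam(c,state=None):
    K=c['camera_matrix']
    if 'world_to_cam' in c: M=np.linalg.inv(c['world_to_cam'])
    else:
        T=np.eye(4);T[:3,:3]=R.from_rotvec(state['ee_rot']).as_matrix();T[:3,3]=state['eef_pos'];M=T@c['T_tool_cam']
    return K,M
def ray(c,uv,state=None):
    K,M=cam(c,state); d=M[:3,:3]@np.linalg.solve(K,[uv[0],uv[1],1]); return M[:3,3],d/np.linalg.norm(d)
def onz(c,uv,z,state=None):
    o,d=ray(c,uv,state); return o+d*(z-o[2])/d[2]
def tri(rays):
    A=sum(np.eye(3)-np.outer(d,d) for o,d in rays);b=sum((np.eye(3)-np.outer(d,d))@o for o,d in rays)
    return np.linalg.solve(A,b)
def proj(c,p,state=None):
    K,M=cam(c,state); q=np.linalg.inv(M)@np.append(p,1); q=K@q[:3]; return q[:2]/q[2]
E
python3 - <<'E'
from h import *
d=pickle.load(open('cap0.pkl','rb'));s=d['scene'];e=d['side']
print('egg',tri([ray(s,(212,275)),ray(e,(254,291))]))
print('plate',onz(s,(288,219),.018),onz(e,(285,224),.018))
print('plate corners',[onz(s,p,.008).round(3).tolist() for p in[(287,198),(322,219),(290,246),(254,221)]])
for n,u in(('hen',((165,280),(204,313))),('quail',((197,241),(208,268))),('purple',((232,228),(240,244)))):print(n,tri([ray(s,u[0]),ray(e,u[1])]))
f=lambda c,x,y,w,h,k:cv2.resize(c['color'][y:y+h,x:x+w,::-1],None,fx=k,fy=k,interpolation=cv2.INTER_CUBIC)
a=np.hstack([f(s,270,120,80,100,5),f(e,235,130,80,100,5)])
b=np.hstack([f(s,150,220,160,40*2,2.5),f(e,190,240,160,80,2.5)])
im=np.vstack([a,b]);print(im.shape);cv2.imwrite('pics/crop1.png',im[:600] if 0 else cv2.resize(im,None,fx=.85,fy=.85))
E
```

```text
egg [0.47488   0.213421  0.0237434]
plate [ 0.47378687 -0.07366497  0.018     ] [ 0.47243225 -0.07174294  0.018     ]
plate corners [[0.544, -0.148, 0.008], [0.407, -0.152, 0.008], [0.407, -0.007, 0.008], [0.547, -0.004, 0.008]]
hen [0.55055094 0.30483807 0.0229955 ]
quail [0.60502384 0.16423955 0.0115023 ]
purple [0.55652561 0.07309193 0.03033811]
(700, 800, 3)
```

View pics/crop1.png

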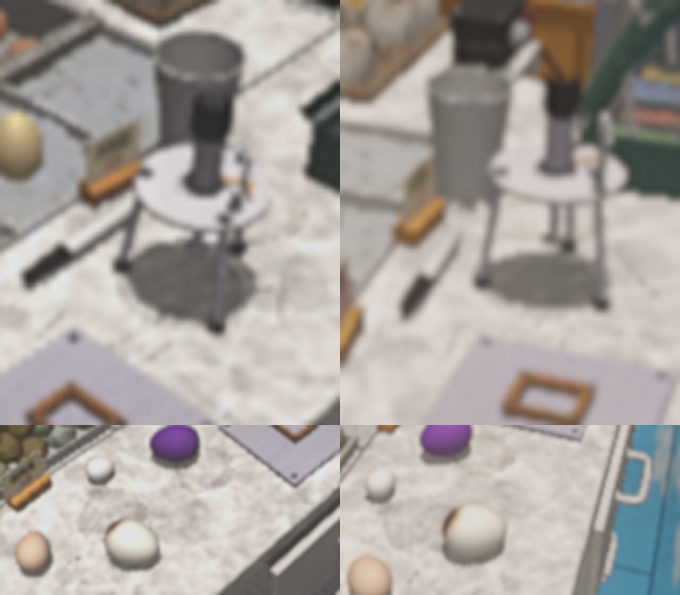

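The crop shows the goose egg as the white one with a brown blotch at one end (scene ~(212,275)). The gauge with its black grip (scene ~(320,147), side ~(287,153)) stands in front of a grey tumbler that is not ours, with the pen to its left. Next I'll head towards the egg and look from the wrist on the way.

```bash
python3 - <<'E'
from h import *
d=pickle.load(open('cap0.pkl','rb'));s=d['scene'];e=d['side']
print('grip',tri([ray(s,(320,147)),ray(e,(287,153.5))]))
E
python3 -m pendant '{"rotation":[[0,0,0],[0,0,0],[0,0,0],[0,0,0],[0,0,0],[0,0,0],[0,0,0],[0,0,0]],"translation":[[-0.2,0.3,-0.1],[-0.4,0.6,-0.2],[-0.6,1,-0.3],[-0.7,1,-0.3],[-0.7,1,-0.3],[-0.7,1,-0.3],[-0.7,1,-0.3],[-0.7,1,-0.3]],"jaw":[0,0,0,0,0,0,0,0]}'
python3 -m pendant '{"rotation":[[0,0,0],[0,0,0],[0,0,0],[0,0,0],[0,0,0],[0,0,0],[0,0,0],[0,0,0]],"translation":[[-0.2,0.3,0],[-0.4,0.6,0],[-0.6,1,0],[-0.7,1,0],[-0.7,1,0],[-0.7,1,0],[-0.7,1,0],[-0.7,1,0]],"jaw":[0,0,0,0,0,0,0,0]}'
python3 - <<'E'
from workcell import manip,capture
from h import *
st=manip.get_state();w=capture('wrist');pickle.dump((st,w),open('w1.pkl','wb'));cv2.imwrite('pics/w1.png',w['color'][:,:,::-1])
print(st['clock'],st['eef_pos'],st['ee_rot'])
for p in((.475,-.073,.018),(.475,.213,.025),(.48,-.25,.157)):print(proj(w,np.array(p),st))
E
```

```text
grip [ 0.52114372 -0.26637369  0.15343366]
clock: 1.15
eef_pos: [0.2257, -0.4311, 0.255]
ee_rot: [0.414, -3.113, -0.001]
contact_force: [-0.0, 1.5, 0.1]
width: 0.999
grasp_force: 0.0
clock: 2.15
eef_pos: [0.2876, -0.259, 0.2553]
ee_rot: [0.413, -3.114, -0.0]
contact_force: [0.7, 0.5, 0.4]
width: 1.001
grasp_force: 0.0
2.15 [ 0.28761333 -0.25902395  0.25532329] [ 4.13383681e-01 -3.11369099e+00 -3.69800436e-04]
[336.68986368 298.87651733]
[496.77265736 339.13099519]
[220.81392359 346.17165858]
```

View pics/w1.png

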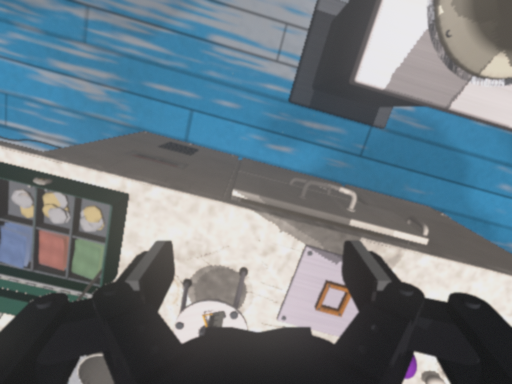

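The wrist view shows the gauge at (210,320), the plate and saddle at (333,298), and the gripper covering the bottom. I'll move on over the plate, then the egg, taking pictures at each.

```bash
cat > snap.py <<'E'
import sys
from workcell import manip,capture
from h import *
st=manip.get_state();w=capture('wrist');pickle.dump((st,w),open(sys.argv[1]+'.pkl','wb'));cv2.imwrite(f'pics/{sys.argv[1]}.png',w['color'][:,:,::-1])
E
python3 -m pendant '{"rotation":[[0,0,0],[0,0,0],[0,0,0],[0,0,0],[0,0,0],[0,0,0],[0,0,0],[0,0,0]],"translation":[[-0.3,0.3,0],[-0.6,0.6,0],[-0.9,1,0],[-0.9,1,0],[-0.9,1,0],[-0.9,1,0],[-0.9,1,0],[-0.9,1,0]],"jaw":[0,0,0,0,0,0,0,0]}'
python3 snap.py w2
python3 -m pendant '{"rotation":[[0,0,0],[0,0,0],[0,0,0],[0,0,0],[0,0,0],[0,0,0],[0,0,0],[0,0,0]],"translation":[[-0.2,0.3,0],[-0.3,0.6,0],[-0.5,0.9,0],[-0.5,0.9,0],[-0.5,0.9,0],[-0.5,0.9,0],[-0.5,0.9,0],[-0.5,0.9,0]],"jaw":[0,0,0,0,0,0,0,0]}'
python3 -m pendant '{"rotation":[[0,0,0],[0,0,0],[0,0,0],[0,0,0],[0,0,0],[0,0,0],[0,0,0],[0,0,0]],"translation":[[-0.2,0.3,0],[-0.3,0.6,0],[-0.5,0.9,0.2],[-0.5,0.9,0.3],[-0.5,0.9,0.3],[-0.5,0.9,0.3],[-0.5,0.9,0.3],[-0.5,0.9,0.3]],"jaw":[0,0,0,0,0,0,0,0]}'
python3 snap.py w3
python3 - <<'E'
from h import *
a=cv2.imread('pics/w2.png');b=cv2.imread('pics/w3.png');cv2.imwrite('pics/w23.png',cv2.resize(np.vstack([a,b]),None,fx=.78,fy=.78))
s,w=pickle.load(open('w2.pkl','rb'))
hsv=cv2.cvtColor(a,cv2.COLOR_BGR2HSV)
m=cv2.inRange(hsv,(5,100,60),(20,255,255));n,l,stt,c=cv2.connectedComponentsWithStats(m)
for i in range(1,n):
  if stt[i,4]>60:
    pts=np.argwhere(l==i)[:,::-1].astype(np.float32)
    P=np.array([onz(w,p,.018,s)[:2] for p in pts],np.float32)*1000
    print(stt[i],cv2.minAreaRect(P))
E
```

```text
clock: 3.2
eef_pos: [0.3786, -0.079, 0.2555]
ee_rot: [-0.413, 3.114, -0.0]
contact_force: [-0.0, 0.5, -0.1]
width: 1.002
grasp_force: 0.0
clock: 4.25
eef_pos: [0.4157, 0.0712, 0.2556]
ee_rot: [-0.415, 3.114, 0.0]
contact_force: [0.9, 0.3, 0.4]
width: 1.003
grasp_force: 0.0
clock: 5.25
eef_pos: [0.4529, 0.2214, 0.2114]
ee_rot: [-0.415, 3.113, 0.002]
contact_force: [0.0, 0.5, 0.4]
width: 1.002
grasp_force: 0.0
[225 205  36  37 339] ((477.345703125, -76.89923095703125), (43.5221061706543, 53.362789154052734), 87.98155212402344)
[ 65 274  34  14 190] ((641.6212158203125, -302.056884765625), (14.774221420288086, 52.139862060546875), 0.8327277898788452)
[175 297  36  14 271] ((636.79443359375, -119.9439926147461), (16.444461822509766, 58.503719329833984), 3.8801755905151367)
[262 314  34  14 312] ((634.5526123046875, 28.424148559570312), (58.562068939208984, 20.807579040527344), 86.20909881591797)
[435 377  14   7  78] ((679.9435424804688, 349.93243408203125), (14.157262802124023, 26.27627944946289), 15.184053421020508)
```

View pics/w23.png

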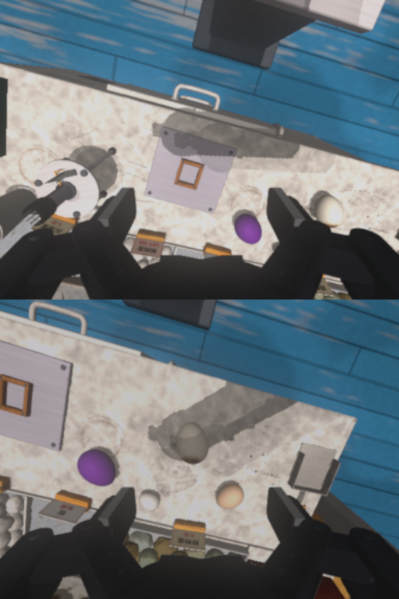

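w2 (top) shows the saddle at full-res (241,222) and the gauge at the left. w3 (bottom) shows the goose egg at ~(244,182) in shadow, its brown blotch to the left. I'll measure the egg's axis and the plate corners.

Run:
```python
from h import *
s,w=pickle.load(open('w3.pkl','rb'));a=cv2.imread('pics/w3.png')
print('eggproj',proj(w,np.array([.475,.2134,.0237]),s))
d=pickle.load(open('cap0.pkl','rb'))
c=d['scene']['color'][:,:,::-1][245:305,180:245];c2=d['side']['color'][:,:,::-1][265:325,220:285]
e=cv2.resize(a[140:225,190:290],(400,340),interpolation=cv2.INTER_CUBIC)
s2,w2=pickle.load(open('w2.pkl','rb'));b=cv2.imread('pics/w2.png');p=cv2.resize(b[140:290,170:330],(400,375),interpolation=cv2.INTER_CUBIC)
top=np.zeros((375,800,3),np.uint8);top[:340,:400]=e;top[:,400:]=p
bot=np.hstack([cv2.resize(c,(225,208),interpolation=2),cv2.resize(c2,(225,208),interpolation=2),np.zeros((208,350,3),np.uint8)])
cv2.imwrite('pics/crop2.png',np.vstack([top,bot]))
```

```text
eggproj [246.79500134 182.4140613 ]
```

View pics/crop2.png

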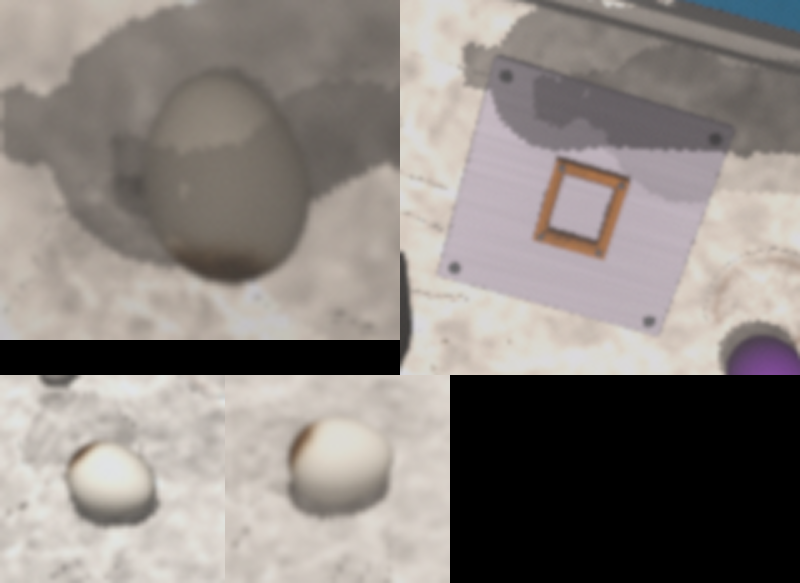

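Run:
```python
from h import *
s,w=pickle.load(open('w3.pkl','rb'));a=cv2.imread('pics/w3.png')
m=np.full(a.shape[:2],cv2.GC_BGD,np.uint8)
cv2.ellipse(m,((247,184),(50,64),-5),cv2.GC_PR_BGD,-1);cv2.ellipse(m,((247,184),(42,54),-5),cv2.GC_PR_FGD,-1);cv2.ellipse(m,((247,184),(32,44),-5),cv2.GC_FGD,-1)
cv2.grabCut(a,m,None,np.zeros((1,65)),np.zeros((1,65)),6,cv2.GC_INIT_WITH_MASK)
f=((m==1)|(m==3)).astype(np.uint8)
c=max(cv2.findContours(f,0,cv2.CHAIN_APPROX_NONE)[0],key=cv2.contourArea)
hand=np.array([(220,70),(175,95),(155,130),(147,175),(152,215),(180,258),(232,283),(275,268),(300,230),(308,190),(297,135),(270,90)],np.float32)/4+[190,140]
for pts in(c.reshape(-1,2).astype(np.float32),hand.astype(np.float32)):
    P=np.array([onz(w,p,.0255,s)[:2]*1000 for p in pts],np.float32)
    print(cv2.fitEllipse(pts),cv2.fitEllipse(P))
s,w=pickle.load(open('w2.pkl','rb'))
C=np.array([(492,57),(733,127),(660,330),(440,272)])
P=np.array([onz(w,(170+(x-400)/2.5,140+y/2.5),.008,s)[:2]*1000 for x,y in C],np.float32)
print(P.round(),P.mean(0),cv2.minAreaRect(P))
Hs=np.array([(506,76),(715,139),(649,321),(455,268)])
P=np.array([onz(w,(170+(x-400)/2.5,140+y/2.5),.008,s)[:2]*1000 for x,y in Hs],np.float32)
print('holes',P.mean(0),cv2.minAreaRect(P))
So=np.array([(558,157),(629,178),(603,258),(534,240)])
P=np.array([onz(w,(170+(x-400)/2.5,140+y/2.5),.018,s)[:2]*1000 for x,y in So],np.float32)
print('saddle',P.mean(0),cv2.minAreaRect(P))
```

```text
((246.8641815185547, 183.8607635498047), (44.794437408447266, 52.06907653808594), 171.84385681152344) ((477.2086181640625, 214.1702880859375), (56.83015441894531, 68.0823974609375), 109.23409271240234)
((246.8637237548828, 184.44625854492188), (39.99869155883789, 53.26483154296875), 174.3429718017578) ((477.9931335449219, 214.38331604003906), (50.761600494384766, 69.75125885009766), 109.10910034179688)
[[ 403. -149.]
 [ 406.   -1.]
 [ 551.   -4.]
 [ 547. -152.]] [476.8131  -76.38954] ((476.81085205078125, -76.63333892822266), (148.5941162109375, 144.575927734375), 88.58944702148438)
holes [479.089   -75.87177] ((478.98779296875, -75.95194244384766), (130.12734985351562, 130.45506286621094), 88.07222747802734)
saddle [477.47495  -76.012955] ((477.4228515625, -75.97381591796875), (44.1494255065918, 56.086944580078125), 88.58430480957031)
```

```bash
cat > go.py <<'E'
# usage: go.py x y z yawdeg(tool y direction): prints the normalised shift and turn
import sys
from workcell import manip
from h import *
x,y,z,yaw=map(float,sys.argv[1:]);s=manip.get_state();M=R.from_rotvec(s['ee_rot'])
a=np.radians(yaw);ty=np.array([np.cos(a),np.sin(a),0]);tz=np.array([0,0,-1.]);T=R.from_matrix(np.c_[np.cross(ty,tz),ty,tz])
print('shift',(M.inv().apply(np.array([x,y,z])-s['eef_pos'])/.15).round(3),'turn',((M.inv()*T).as_rotvec()/np.pi).round(4))
E
python3 go.py .4776 .2141 .12 109
python3 -m pendant '{"rotation":[[0,0,-0.02],[0,0,-0.02],[0,0,-0.02],[0,0,-0.02],[0,0,-0.02],[0,0,-0.02],[0,0,-0.02],[0,0,-0.02]],"translation":[[-0.15,-0.09,0.3],[-0.15,-0.09,0.6],[-0.15,-0.09,0.6],[-0.15,-0.09,0.6],[-0.15,-0.09,0.6],[-0.15,-0.09,0.6],[-0.15,-0.09,0.6],[-0.15,-0.09,0.6]],"jaw":[0,0,0,0,0,0,0,0]}'
python3 snap.py w4; python3 go.py .4776 .2141 .0205 109
```

```text
shift [-0.146 -0.091  0.609] turn [ 0.0002  0.0004 -0.0211]
clock: 6.3
eef_pos: [0.478, 0.2147, 0.1208]
ee_rot: [-0.514, 3.099, 0.0]
contact_force: [-1.3, -0.2, -0.6]
width: 1.001
grasp_force: 0.0
shift [ 0.004 -0.003  0.668] turn [ 0.      0.0001 -0.0009]
```

View pics/w4.png

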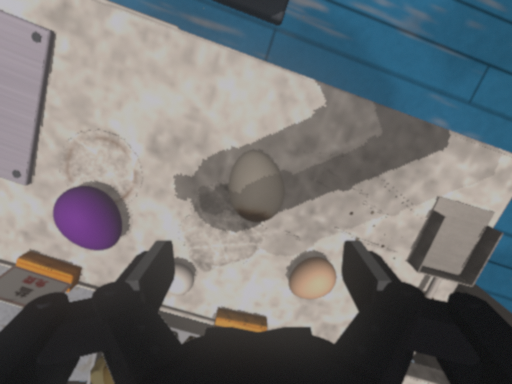

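The egg is centred at about (257,186), between the finger columns (~257). I'll check the fit, then descend.

Run:
```python
from h import *
s,w=pickle.load(open('w4.pkl','rb'));a=cv2.imread('pics/w4.png')
m=np.full(a.shape[:2],cv2.GC_BGD,np.uint8)
cv2.ellipse(m,((257,186),(64,84),-5),cv2.GC_PR_BGD,-1);cv2.ellipse(m,((257,186),(52,70),-5),cv2.GC_PR_FGD,-1);cv2.ellipse(m,((257,186),(42,60),-5),cv2.GC_FGD,-1)
cv2.grabCut(a,m,None,np.zeros((1,65)),np.zeros((1,65)),6,cv2.GC_INIT_WITH_MASK)
f=((m==1)|(m==3)).astype(np.uint8)
pts=max(cv2.findContours(f,0,cv2.CHAIN_APPROX_NONE)[0],key=cv2.contourArea).reshape(-1,2).astype(np.float32)
P=np.array([onz(w,p,.0255,s)[:2]*1000 for p in pts],np.float32)
print(cv2.fitEllipse(pts),cv2.fitEllipse(P),cv2.minAreaRect(P),proj(w,np.r_[s['eef_pos'][:2],.0255],s))
```

```text
((257.3512268066406, 186.34817504882812), (60.09414291381836, 71.18830108642578), 171.19171142578125) ((477.98846435546875, 214.623046875), (56.70302963256836, 69.20890808105469), 115.76492309570312) ((476.8616943359375, 213.9075927734375), (70.257568359375, 56.23079299926758), 20.593313217163086) [257.48004153 187.64954587]
```

```bash
python3 -m pendant '{"rotation":[[0,0,-0.015],[0,0,-0.015],[0,0,-0.015],[0,0,-0.015],[0,0,-0.015],[0,0,-0.015],[0,0,-0.015],[0,0,-0.015]],"translation":[[0,0,0.3],[0,0,0.55],[0,0,0.67],[0,0,0.67],[0,0,0.67],[0,0,0.67],[0,0,0.67],[0,0,0.67]],"jaw":[0,0,0,0,0,0.5,1,1]}'
python3 -m pendant '{"rotation":[[0,0,0],[0,0,0],[0,0,0],[0,0,0],[0,0,0],[0,0,0],[0,0,0],[0,0,0]],"translation":[[0,0,0],[0,0,0],[0,0,0],[0,0,0],[0,0,-0.1],[0,0,-0.25],[0,0,-0.4],[0,0,-0.4]],"jaw":[1,1,1,1,1,1,1,1]}'
python3 go.py .4775 -.076 .09 88.5
```

```text
clock: 7.35
eef_pos: [0.4787, 0.2145, 0.0212]
ee_rot: [-0.588, 3.084, -0.001]
contact_force: [0.7, -6.0, 19.6]
width: 0.378
grasp_force: 26.7
clock: 8.35
eef_pos: [0.4786, 0.2152, 0.0815]
ee_rot: [-0.586, 3.083, 0.003]
contact_force: [0.4, 0.1, 0.1]
width: 0.0
grasp_force: 0.0
shift [ 0.719 -1.803 -0.061] turn [0.0006 0.001  0.128 ]
```

The grasp slipped: the jaws closed empty. I'll look again.

```bash
python3 -m pendant '{"rotation":[[0,0,0],[0,0,0],[0,0,0],[0,0,0],[0,0,0],[0,0,0],[0,0,0],[0,0,0]],"translation":[[0,0,-0.3],[0,0,-0.3],[0,0,-0.3],[0,0,-0.3],[0,0,-0.3],[0,0,-0.3],[0,0,-0.3],[0,0,-0.3]],"jaw":[0,0,0,0,0,0,0,0]}'
python3 snap.py w5
python3 - <<'E'
from workcell import capture
from h import *
d={n:capture(n) for n in('scene','side')};pickle.dump(d,open('cap1.pkl','wb'))
w=cv2.imread('pics/w5.png')
f=lambda n,x,y:cv2.resize(d[n]['color'][y:y+100,x:x+140,::-1],None,fx=1.82,fy=1.82,interpolation=2)
b=np.hstack([f('scene',140,215),f('side',180,230)])[:, :512]
print(b.shape);cv2.imwrite('pics/c5.png',np.vstack([w,b[:, :512]]))
E
```

```text
clock: 9.35
eef_pos: [0.4779, 0.2146, 0.125]
ee_rot: [0.587, -3.086, 0.0]
contact_force: [0.9, 0.4, 0.8]
width: 1.009
grasp_force: 0.0
(182, 510, 3)Traceback (most recent call last):
  File "<stdin>", line 7, in <module>
    return _nx.concatenate(arrs, 0, dtype=dtype, casting=casting)
           ~~~~~~~~~~~~~~~^^^^^^^^^^^^^^^^^^^^^^^^^^^^^^^^^^^^^^^
ValueError: all the input array dimensions except for the concatenation axis must match exactly, but along dimension 1, the array at index 0 has size 512 and the array at index 1 has size 510
```

Run:
```python
from h import *
d=pickle.load(open('cap1.pkl','rb'))
w=cv2.imread('pics/w5.png')
f=lambda n,x,y:cv2.resize(d[n]['color'][y:y+100,x:x+140,::-1],(256,183),interpolation=2)
cv2.imwrite('pics/c5.png',np.vstack([w,np.hstack([f('scene',140,215),f('side',180,230)])]))
```

```text
(no output)
```

View pics/c5.png

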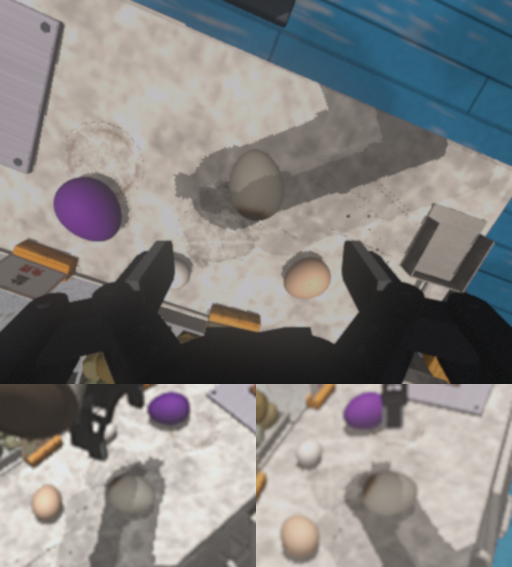

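The goose egg is still in its place at wrist (256,186), unmoved. The pads must have closed over it, so I'll check the fingertips' real height in the fixed cameras.

Run:
```python
from h import *
d=pickle.load(open('cap1.pkl','rb'));s,w=pickle.load(open('w5.pkl','rb'))
M=R.from_rotvec(s['ee_rot']).as_matrix();p=s['eef_pos']
for n in('scene','side'):
  for y in(-.0425,.0425):
    print(n,[proj(d[n],p+M@[0,y,z]).round(0).tolist() for z in(.014,0,-.013)])
  print('egg now',proj(d[n],np.array([.478,.2146,.0255])))
for y in (-.0425,.0425): print('wrist',proj(w,p+M@[0,y,.0],s))
g=lambda n,x,y:cv2.resize(d[n]['color'][y:y+100,x:x+100,::-1],(400,400),interpolation=2)
cv2.imwrite('pics/c6.png',np.hstack([g('scene',150,195),g('side',205,215)]))
```

```text
scene [[216.0, 241.0], [215.0, 237.0], [215.0, 234.0]]
scene [[198.0, 267.0], [197.0, 263.0], [196.0, 260.0]]
egg now [210.96329956 274.90021178]
side [[251.0, 246.0], [251.0, 241.0], [251.0, 236.0]]
side [[254.0, 273.0], [254.0, 267.0], [254.0, 262.0]]
egg now [251.97904031 289.70436498]
wrist [188.99898041 228.9133642 ]
wrist [325.80436822 229.08779596]
```

View pics/c6.png

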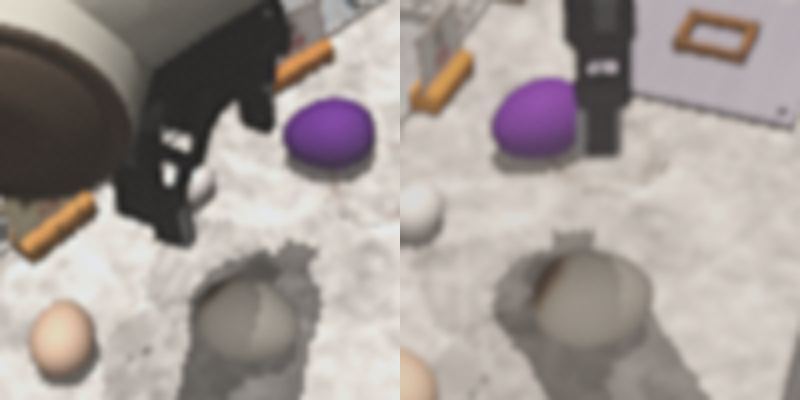

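Run:
```python
from h import *
from workcell import manip
print(manip.tip_reach,[a for a in dir(manip) if a[0]!='_'])
d=pickle.load(open('cap1.pkl','rb'));s,w=pickle.load(open('w5.pkl','rb'))
M=R.from_rotvec(s['ee_rot']).as_matrix();p=s['eef_pos']
# y+ fingertip outer end: scene (195,255), side (255,253); wrist tips inner (343,243),(172,243)
t=tri([ray(d['scene'],(195,255)),ray(d['side'],(255,253))]);print(t,M.T@(t-p))
t=tri([ray(d['scene'],(195,255)),ray(d['side'],(255,253)),ray(w,(352,241),s)]);print(t,M.T@(t-p))
for z in(-.03,-.02,0,.014):print(z,proj(w,p+M@[0,.0425,z],s),proj(d['scene'],p+M@[0,.0425,z]),proj(d['side'],p+M@[0,.0425,z]))
```

```text
0.014 ['PlanningError', 'get_state', 'job_done', 'tip_reach']
[0.45913989 0.25622431 0.16116913] [ 0.0021993   0.04560854 -0.03618851]
[0.45676738 0.25605816 0.16070995] [ 0.00446724  0.04632463 -0.03572924]
-0.03 [338.98040839 252.61034412] [195.19759774 255.18026388] [253.86515861 254.84546466]
-0.02 [334.05652911 243.81998025] [195.81611988 257.99390805] [253.81264999 258.98153616]
0 [325.80436822 229.08779596] [197.02232319 263.48090154] [253.70981386 267.08187501]
0.014 [321.01402972 220.53583599] [197.84308272 267.21451939] [253.6395067  272.61992618]
```

The fixed views put the open fingertips (scene (195,255), side (255,253)) about 35 mm behind the reported TCP. So the effective tip offset is about −33 mm open and −28 mm at egg width, not +14. I'll descend to TCP z ≈ −0.019 so the pads straddle the egg's waist.

```bash
python3 -m pendant '{"rotation":[[0,0,0],[0,0,0],[0,0,0],[0,0,0],[0,0,0],[0,0,0],[0,0,0],[0,0,0]],"translation":[[0,0,0.3],[0,0,0.6],[0,0,0.8],[0,0,0.9],[0,0,0.95],[0,0,0.95],[0,0,0.95],[0,0,0.95]],"jaw":[0,0,0,0,0,0,0,0.3]}'
python3 -m pendant '{"rotation":[[0,0,0],[0,0,0],[0,0,0],[0,0,0],[0,0,0],[0,0,0],[0,0,0],[0,0,0]],"translation":[[0,0,0],[0,0,0],[0,0,0],[0,0,0],[0,0,0],[0,0,0],[0,0,0],[0,0,0]],"jaw":[0.5,1,1,1,1,1,1,1]}'
```

```text
clock: 10.5
eef_pos: [0.4784, 0.215, -0.0166]
ee_rot: [-0.587, 3.085, 0.002]
contact_force: [-0.1, -0.7, -0.3]
width: 0.816
grasp_force: 0.0
clock: 11.5
eef_pos: [0.4783, 0.2148, -0.0165]
ee_rot: [-0.587, 3.085, 0.0]
contact_force: [-0.2, -0.3, 5.2]
width: 0.58
grasp_force: 61.1
```

```bash
python3 -m pendant '{"rotation":[[0,0,0],[0,0,0],[0,0,0],[0,0,0],[0,0,0],[0,0,0],[0,0,0],[0,0,0]],"translation":[[0,0,-0.1],[0,0,-0.3],[0,0,-0.5],[0,-0.1,-0.6],[0.1,-0.3,-0.6],[0.2,-0.6,-0.6],[0.3,-0.9,-0.6],[0.36,-0.9,-0.6]],"jaw":[1,1,1,1,1,1,1,1]}'
python3 go.py .4775 -.076 .06 88.5
```

```text
clock: 12.5
eef_pos: [0.4765, 0.0659, 0.0722]
ee_rot: [0.579, -3.086, 0.0]
contact_force: [0.8, 0.5, -1.1]
width: 0.578
grasp_force: 62.3
shift [ 0.336 -0.884  0.082] turn [-1.000e-04 -5.000e-04  1.263e-01]
```

```bash
python3 -m pendant '{"rotation":[[0,0,0.03],[0,0,0.06],[0,0,0.09],[0,0,0.126],[0,0,0.126],[0,0,0.126],[0,0,0.126],[0,0,0.126]],"translation":[[0.1,-0.2,0],[0.2,-0.5,0],[0.3,-0.7,0],[0.33,-0.88,0],[0.34,-0.88,0],[0.34,-0.88,0.05],[0.34,-0.88,0.1],[0.34,-0.88,0.1]],"jaw":[1,1,1,1,1,1,1,1]}'
python3 snap.py w6
python3 go.py .4775 -.076 -.003 88.5
python3 - <<'E'
from workcell import capture
from h import *
d={n:capture(n) for n in('scene','side')};pickle.dump(d,open('cap2.pkl','wb'))
g=lambda c,x,y:cv2.resize(c[y:y+75,x:x+75,::-1],(260,260),interpolation=2)
w=cv2.imread('pics/w6.png')[120:320,100:400];w=cv2.resize(w,(390,260))
cv2.imwrite('pics/c7.png',np.vstack([np.hstack([g(d['scene']['color'],250,180),g(d['side']['color'],247,185)]),np.hstack([w,np.zeros((260,130,3),np.uint8)])]))
E
```

```text
clock: 13.5
eef_pos: [0.4775, -0.0717, 0.0566]
ee_rot: [-0.029, -3.139, 0.0]
contact_force: [-0.4, -0.5, -1.2]
width: 0.579
grasp_force: 62.5
shift [ 0.002 -0.028  0.4  ] turn [-0.0001 -0.0004  0.0024]
```

View pics/c7.png

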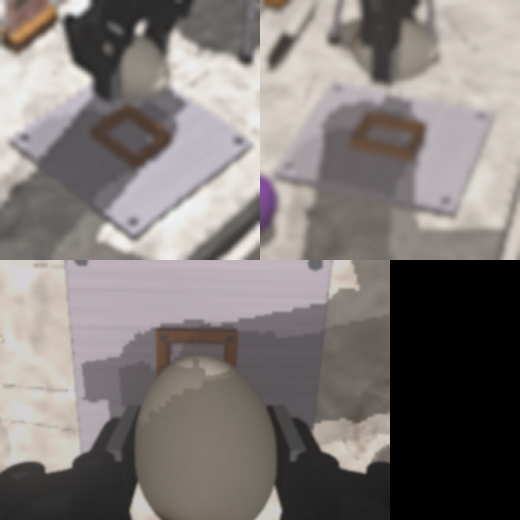

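The egg is held level across the waist with its length along the plate's x, and the saddle is just behind and below it (wrist saddle edge at full-res (221..282,172)). From here I'll measure numerically only, as the picture allowance is used.

Run:
```python
from h import *
s,w=pickle.load(open('w6.pkl','rb'))
f=lambda x,y,z:onz(w,(100+x/1.3,120+(y-260)/1.3),z,s).round(4)
print('saddle near corners',f(157,327,.018),f(237,327,.018))
# orange mask in wrist picture
a=cv2.cvtColor(w['color'],cv2.COLOR_RGB2HSV)
m=cv2.inRange(a,(5,90,30),(20,255,255));m[:,:180]=0;m[:,310:]=0;m[:150]=0;m[215:]=0
p=np.argwhere(m)[:,::-1];P=np.array([onz(w,q,.018,s)[:2] for q in p]);print(len(p),np.percentile(P,[1,99],0).round(4),P.min(0),P.max(0))
top=P[P[:,0]<P[:,0].min()+.008];print('near bar',top.min(0),top.max(0))
d=pickle.load(open('cap2.pkl','rb'))
# saddle via fixed cams (dark orange), before-picture
d0=pickle.load(open('cap0.pkl','rb'))
for n,(x0,x1,y0,y1) in dict(scene=(270,310,202,240),side=(265,305,212,240)).items():
    h=cv2.cvtColor(d0[n]['color'],cv2.COLOR_RGB2HSV);m=cv2.inRange(h,(3,70,40),(20,255,255))
    mm=np.zeros_like(m);mm[y0:y1,x0:x1]=m[y0:y1,x0:x1]
    p=np.argwhere(mm)[:,::-1];P=np.array([onz(d0[n],q,.016,None)[:2]*1000 for q in p],np.float32);print(n,len(p),cv2.minAreaRect(P))
# egg held: tool-relative prediction
print('egg pred',[proj(d[n],np.array([*s['eef_pos'][:2],s['eef_pos'][2]+.042])).round(1) for n in('scene','side')])
```

```text
saddle near corners [ 0.4489 -0.0978  0.018 ] [ 0.4497 -0.0533  0.018 ]
596 [[ 0.4516 -0.0987]
 [ 0.4729 -0.0542]] [ 0.45149628 -0.09895803] [ 0.4744851  -0.05416136]
near bar [ 0.45149628 -0.09817346] [ 0.45907359 -0.05420174]
scene 115 ((478.40313720703125, -76.65097045898438), (47.29331970214844, 55.16696548461914), 87.41619110107422)
side 106 ((477.95599365234375, -77.04243469238281), (50.92366409301758, 52.97998809814453), 87.44845581054688)
egg pred [array([287.6, 198.7]), array([284.7, 199.2])]
```

```bash
python3 -m pendant '{"rotation":[[0,0,0.003],[0,0,0.003],[0,0,0.003],[0,0,0.003],[0,0,0.003],[0,0,0.003],[0,0,0.003],[0,0,0.003]],"translation":[[0,-0.03,0.05],[0,-0.03,0.15],[0,-0.03,0.25],[0,-0.03,0.32],[0,-0.03,0.36],[0,-0.03,0.38],[0,-0.03,0.39],[0,-0.03,0.39]],"jaw":[1,1,1,1,1,1,1,1]}'
```

```text
clock: 14.65
eef_pos: [0.4784, -0.0768, -0.0008]
ee_rot: [0.046, 3.141, 0.0]
contact_force: [0.2, 0.5, -1.2]
width: 0.578
grasp_force: 62.5
```

```bash
python3 -m pendant '{"rotation":[[0,0,0],[0,0,0],[0,0,0],[0,0,0],[0,0,0],[0,0,0],[0,0,0],[0,0,0]],"translation":[[0,0,0.01],[0,0,0.02],[0,0,0.03],[0,0,0.03],[0,0,0.03],[0,0,0.03],[0,0,0.03],[0,0,0.03]],"jaw":[1,1,1,1,1,1,1,1]}'
```

```text
clock: 15.65
eef_pos: [0.4786, -0.0768, -0.0034]
ee_rot: [0.045, 3.14, -0.0]
contact_force: [-4.8, 1.7, 16.1]
width: 0.583
grasp_force: 63.9
```

```bash
python3 -m pendant '{"rotation":[[0,0,0],[0,0,0],[0,0,0],[0,0,0],[0,0,0],[0,0,0],[0,0,0],[0,0,0]],"translation":[[0,0,0],[0,0,0],[0,0,0],[0,0,0],[0,0,-0.1],[0,0,-0.4],[0,0,-0.8],[0,0,-1]],"jaw":[0.38,0.3,0.1,0,0,0,0,0]}'
python3 snap.py w7
cat > egg.py <<'E'
import sys
from h import *
s,w=pickle.load(open(sys.argv[1]+'.pkl','rb'))
hh=cv2.cvtColor(w['color'],cv2.COLOR_RGB2HSV);c0=proj(w,np.array([.478,-.0765,.039]),s);print('expect',c0,s['eef_pos'])
a=w['color'][:,:,::-1].copy();c=tuple(float(v) for v in c0)
k=float(sys.argv[2])
m=np.full(a.shape[:2],cv2.GC_BGD,np.uint8)
for q,v in((1.35,2),(1.0,3),(.7,1)):cv2.ellipse(m,(c,(k*54*q,k*67*q),0),v,-1)
cv2.grabCut(a,m,None,np.zeros((1,65)),np.zeros((1,65)),6,cv2.GC_INIT_WITH_MASK)
f=((m==1)|(m==3)).astype(np.uint8)
pts=max(cv2.findContours(f,0,cv2.CHAIN_APPROX_NONE)[0],key=cv2.contourArea).reshape(-1,2).astype(np.float32)
P=np.array([onz(w,p,.039,s)[:2]*1000 for p in pts],np.float32)
print(cv2.fitEllipse(pts),cv2.fitEllipse(P),cv2.minAreaRect(P))
E
python3 egg.py w7 1.05
python3 - <<'E'
from workcell import capture
from h import *
d={n:capture(n) for n in('scene','side')};pickle.dump(d,open('cap3.pkl','wb'))
for n in d:
    print(n,[proj(d[n],np.array([.478,-.0765,.039])).round(1)])
    a=d[n]['color'].astype(int);b=pickle.load(open('cap0.pkl','rb'))[n]['color'].astype(int)
    h=cv2.cvtColor(d[n]['color'],cv2.COLOR_RGB2HSV);u,v=proj(d[n],np.array([.478,-.0765,.039])).astype(int)
    print(h[v-16:v+18:3,u-18:u+20:3,0].tolist())
E
```

```text
clock: 16.65
eef_pos: [0.4795, -0.0767, 0.1477]
ee_rot: [0.046, 3.136, 0.001]
contact_force: [0.3, -0.6, -0.1]
width: 0.997
grasp_force: 0.0
expect [257.66864528 182.11396894] [ 0.47947756 -0.07672673  0.14769506]
((263.5876159667969, 182.68923950195312), (63.23045349121094, 77.97624969482422), 158.8833770751953) ((480.3081359863281, -70.54219818115234), (62.3829460144043, 79.44310760498047), 107.03460693359375) ((481.4652404785156, -70.68315124511719), (80.28068542480469, 61.93595886230469), 0.39556729793548584)
scene [array([287.8, 212.8])]
[[16, 15, 14, 30, 16, 16, 12, 19, 18, 16, 19, 30, 15], [22, 30, 18, 19, 20, 146, 130, 159, 20, 19, 16, 20, 60], [20, 19, 20, 5, 138, 137, 140, 138, 137, 4, 14, 14, 23], [19, 15, 146, 140, 4, 15, 17, 15, 162, 137, 168, 21, 16], [176, 139, 141, 9, 19, 17, 14, 18, 17, 175, 150, 139, 0], [141, 143, 140, 17, 16, 18, 17, 18, 16, 20, 145, 144, 138], [143, 150, 150, 13, 18, 18, 17, 19, 21, 21, 5, 140, 142], [150, 143, 175, 11, 16, 18, 19, 18, 17, 19, 8, 139, 137], [144, 140, 158, 10, 11, 15, 18, 18, 17, 18, 178, 140, 140], [140, 143, 150, 144, 3, 12, 8,
[... 182 characters left out ...]
6.6])]
[[15, 15, 16, 14, 13, 15, 13, 13, 15, 13, 0, 15, 14], [14, 14, 15, 16, 15, 14, 14, 15, 15, 15, 16, 14, 13], [15, 15, 13, 14, 15, 15, 15, 16, 16, 14, 15, 14, 14], [15, 173, 3, 13, 15, 15, 16, 17, 15, 14, 14, 13, 15], [3, 163, 161, 177, 16, 17, 15, 15, 18, 15, 16, 14, 17], [163, 165, 163, 16, 16, 17, 17, 17, 17, 18, 17, 169, 176], [167, 165, 167, 14, 17, 16, 17, 16, 17, 17, 17, 161, 160], [165, 171, 167, 8, 17, 18, 16, 15, 15, 17, 9, 161, 160], [171, 170, 171, 11, 11, 15, 18, 16, 16, 14, 163, 161, 158], [171, 171, 171, 11, 11, 12, 12, 11, 11, 9, 163, 161, 160], [175, 175, 171, 170, 170, 0, 6, 11, 11, 165, 161, 160, 161], [171, 171, 171, 170, 167, 170, 167, 170, 167, 161, 161, 163, 163]]
```

```bash
cat > egg2.py <<'E'
import sys
from h import *
s,w=pickle.load(open(sys.argv[1]+'.pkl','rb'))
h=cv2.cvtColor(w['color'],cv2.COLOR_RGB2HSV)
m=cv2.inRange(h,(0,18,40),(60,255,255));m[(h[:,:,0]<10)&(h[:,:,1]>90)]=0
m=cv2.morphologyEx(m,cv2.MORPH_OPEN,np.ones((3,3)))
c0=proj(w,np.array([.478,-.0765,.039]),s).astype(int);n,l,st,_=cv2.connectedComponentsWithStats(m)
i=l[c0[1],c0[0]];print(c0,st[i])
pts=cv2.convexHull(max(cv2.findContours((l==i).astype(np.uint8),0,cv2.CHAIN_APPROX_NONE)[0],key=cv2.contourArea)).reshape(-1,2).astype(np.float32)
P=np.array([onz(w,p,.041,s)[:2]*1000 for p in pts],np.float32)
print(cv2.fitEllipse(P),cv2.minAreaRect(P))
E
python3 egg2.py w7
python3 - <<'E'
from h import *
s,w=pickle.load(open('w7.pkl','rb'));h=cv2.cvtColor(w['color'],cv2.COLOR_RGB2HSV)
for v in(140,160,182,200,215):print(v,h[v,208:312:4,0].tolist(),h[v,208:312:4,1].tolist())
E
```

```text
[257 182] [ 232  146   53   69 3003]
((474.95086669921875, -75.88955688476562), (55.14339828491211, 73.34735107421875), 91.36070251464844) ((476.5674743652344, -76.0894546508789), (51.24967956542969, 68.44176483154297), 88.4011001586914)
140 [158, 156, 159, 159, 159, 157, 158, 159, 158, 157, 156, 153, 158, 155, 156, 156, 155, 158, 153, 155, 155, 156, 156, 156, 156, 155] [16, 14, 14, 14, 14, 13, 16, 14, 16, 13, 14, 14, 16, 16, 14, 14, 16, 16, 16, 16, 16, 14, 14, 14, 14, 16]
160 [158, 158, 159, 163, 159, 154, 163, 11, 15, 15, 15, 17, 19, 17, 16, 14, 16, 13, 0, 162, 162, 162, 162, 160, 155, 155] [16, 16, 15, 15, 16, 16, 16, 53, 30, 31, 34, 33, 32, 32, 32, 33, 32, 36, 28, 14, 13, 13, 14, 17, 15, 14]
182 [163, 162, 165, 160, 162, 162, 13, 16, 16, 13, 16, 17, 15, 17, 17, 14, 15, 14, 16, 15, 165, 162, 162, 156, 165, 156] [16, 13, 16, 16, 14, 14, 24, 32, 33, 33, 35, 34, 33, 33, 34, 33, 35, 34, 32, 28, 17, 14, 14, 14, 17, 14]
200 [155, 160, 162, 160, 156, 162, 160, 9, 17, 15, 15, 17, 16, 15, 15, 18, 15, 17, 14, 162, 156, 160, 162, 162, 165, 162] [13, 14, 13, 16, 14, 13, 15, 27, 42, 51, 44, 42, 39, 42, 41, 40, 37, 34, 34, 14, 14, 17, 14, 14, 17, 14]
215 [160, 165, 160, 163, 159, 160, 160, 160, 165, 165, 163, 165, 168, 174, 168, 168, 165, 162, 158, 162, 162, 158, 162, 160, 159, 154] [13, 14, 14, 16, 16, 14, 14, 14, 14, 14, 16, 14, 14, 15, 14, 14, 17, 14, 11, 14, 14, 11, 14, 13, 15, 13]
```

The egg lies in the saddle: centre (0.4765, −0.076), axis −1.6°. Now I'll measure the gauge.

Run:
```python
from h import *
d=pickle.load(open('cap0.pkl','rb'));S=d['scene'];E=d['side'];s1,w1=pickle.load(open('w1.pkl','rb'))
fs=[(298.7,182.6),(325.8,178.4),(321,196.5)];fe=[(268.4,196.6),(288.6,187.6),(296.4,200.6)]
print('feet scene',[onz(S,p,.005)[:2].round(4).tolist() for p in fs]);print('feet side',[onz(E,p,.005)[:2].round(4).tolist() for p in fe])
# wrist w1 visible feet (187,285),(243,272)
print('feet w1',[onz(w1,p,.005,s1)[:2].round(4).tolist() for p in((187,285),(243,272))])
b=onz(E,(264.4,177),0);print('tumbler base front',b)
for z in(.08,.1,.12,.14):print(z,onz(E,(265.6,150),z).round(3),onz(S,(317,131),z).round(3))
# black grip by mask: darkest blob near expected
for n,c in(('scene',S),('side',E)):
    u,v=proj(c,np.array([.521,-.266,.157])).astype(int)
    g=cv2.cvtColor(c['color'],cv2.COLOR_RGB2GRAY);m=(g<55).astype(np.uint8)
    mm=np.zeros_like(m);mm[v-14:v+16,u-10:u+11]=m[v-14:v+16,u-10:u+11]
    k,l,st,ce=cv2.connectedComponentsWithStats(mm);i=1+st[1:,4].argmax();print(n,(u,v),st[i],ce[i])
# disc: bright low-saturation blob
```

```text
feet scene [[0.5689, -0.2348], [0.5173, -0.3153], [0.4727, -0.2317]]
feet side [[0.567, -0.233], [0.518, -0.3173], [0.4733, -0.2369]]
feet w1 [[0.5232, -0.3172], [0.4747, -0.233]]
tumbler base front [ 0.62378539 -0.37955181  0.        ]
0.08 [ 0.64  -0.444  0.08 ] [ 0.655 -0.431  0.08 ]
0.1 [ 0.627 -0.396  0.1  ] [ 0.636 -0.404  0.1  ]
0.12 [ 0.613 -0.348  0.12 ] [ 0.618 -0.378  0.12 ]
0.14 [ 0.6  -0.3   0.14] [ 0.599 -0.351  0.14 ]
scene (np.int64(320), np.int64(146)) [315 144   9   9  60] [319.2        148.21666667]
side (np.int64(286), np.int64(151)) [284 149   7   8  45] [287.02222222 152.71111111]
```

```bash
python3 go.py .52 -.263 .24 120; python3 -m pendant '{"rotation":[[0,0,-0.05],[0,0,-0.1],[0,0,-0.15],[0,0,-0.175],[0,0,-0.175],[0,0,-0.175],[0,0,-0.175],[0,0,-0.175]],"translation":[[0,-0.1,-0.3],[0,-0.3,-0.6],[-0.1,-0.6,-0.6],[-0.2,-0.9,-0.6],[-0.3,-1,-0.6],[-0.3,-1,-0.6],[-0.3,-1,-0.6],[-0.3,-1,-0.6]],"jaw":[0,0,0,0,0,0,0,0]}'
python3 snap.py w8; python3 go.py .52 -.263 .24 120
python3 - <<'E'
from h import *
s,w=pickle.load(open('w8.pkl','rb'))
for p in((.5205,-.2613,.173),(.5205,-.2613,.093),(.568,-.234,.005),(.52,-.3165,.005),(.4735,-.2335,.005)):print(proj(w,np.array(p),s).round(0))
E
```

```text
shift [-0.312 -1.234 -0.626] turn [-0.      0.0013 -0.1761]
clock: 17.8
eef_pos: [0.5182, -0.2273, 0.2343]
ee_rot: [0.809, -3.035, -0.001]
contact_force: [-0.9, -1.0, 0.1]
width: 0.996
grasp_force: 0.0
shift [ 0.109 -0.212 -0.036] turn [ 0.0001 -0.     -0.0007]
[220. 181.]
[229. 163.]
[236. 189.]
[199. 130.]
[270. 131.]
```

```bash
cat > g.py <<'E'
import sys
from h import *
s,w=pickle.load(open(sys.argv[1]+'.pkl','rb'));gx,gy=map(float,sys.argv[2:4]);dz=float(sys.argv[4]) if len(sys.argv)>4 else 0
h=cv2.cvtColor(w['color'],cv2.COLOR_RGB2HSV);g=h[:,:,2]
u,v=proj(w,np.array([gx,gy,.165+dz]),s).astype(int)
m=(g<60).astype(np.uint8);B=30;mm=np.zeros_like(m);mm[v-B:v+B,u-B:u+B]=m[v-B:v+B,u-B:u+B]
k,l,st,ce=cv2.connectedComponentsWithStats(mm);i=1+st[1:,4].argmax();print('grip blob',(u,v),st[i],ce[i],onz(w,ce[i],.165+dz,s))
q=cv2.convexHull(max(cv2.findContours((l==i).astype(np.uint8),0,cv2.CHAIN_APPROX_NONE)[0],key=len));(c,r)=cv2.minEnclosingCircle(q);print('circle',c,r)
m=cv2.inRange(h,(120,8,90),(180,60,255));u,v=proj(w,np.array([gx,gy,.096+dz]),s).astype(int);B=70;mm=np.zeros_like(m);mm[max(v-B,0):v+B,u-B:u+B]=m[max(v-B,0):v+B,u-B:u+B]
k,l,st,ce=cv2.connectedComponentsWithStats(mm);i=1+st[1:,4].argmax();print('disc',(u,v),st[i])
q=cv2.convexHull(max(cv2.findContours((l==i).astype(np.uint8),0,cv2.CHAIN_APPROX_NONE)[0],key=len)).reshape(-1,2)
P=np.array([onz(w,p,.096+dz,s)[:2]*1000 for p in q],np.float32);print(cv2.fitEllipse(P),cv2.minEnclosingCircle(P))
E
python3 g.py w8 .5205 -.2613
python3 - <<'E'
from h import *
s,w=pickle.load(open('w8.pkl','rb'));h=cv2.cvtColor(w['color'],cv2.COLOR_RGB2HSV)
for v in range(110,226,8):print(v,[f'{a[0]}/{a[1]}/{a[2]}' for a in h[v,172:290:9].tolist()])
E
```

```text
grip blob (np.int64(220), np.int64(178)) [233 168   4   7  17] [234.64705882 171.58823529] [ 0.50930955 -0.25428834  0.165     ]
circle (235.0, 171.0) 3.1623775959014893
disc (np.int64(228), np.int64(163)) [210 167  22  18 297]
((537.0978393554688, -262.9411315917969), (17.873685836791992, 25.02754783630371), 178.97348022460938) ((536.2025146484375, -263.0), 12.965316772460938)
110 ['0/4/208', '18/22/201', '14/27/205', '14/28/204', '14/27/190', '15/26/195', '14/26/197', '14/27/189', '14/27/190', '13/26/205', '15/27/206', '14/26/203', '13/27/201', '15/25/208']
118 ['0/2/207', '16/34/204', '15/28/203', '14/26/195', '10/15/198', '130/7/210', '132/6/210', '132/6/209', '7/14/163', '16/24/203', '21/20/206', '21/12/207', '16/24/206', '23/11/207']
126 ['15/5/207', '21/21/208', '14/24/184', '132/6/210', '135/7/209', '130/7/210', '132/6/210', '132/6/209', '132/6/209', '132/6/209', '13/26/189', '15/26/175', '15/28/200', '23/15/206']
134 ['0/2/207', '135/5/209', '135/5/207', '132/6/210', '130/7/210', '126/6/210', '23/98/202', '140/5/155', '130/4/174', '132/7/191', '126/6/209', '174/13/98', '15/2
[... 1311 characters left out ...]
8/15/202', '12/19/136', '4/17/117', '4/15/116', '6/13/97', '4/17/117', '4/15/116', '4/17/117', '14/24/116', '14/25/111', '14/25/112', '14/25/111']
206 ['12/86/89', '15/29/193', '14/28/190', '17/9/204', '16/20/191', '8/18/113', '10/10/73', '8/17/120', '14/23/120', '14/24/115', '14/25/113', '12/24/108', '13/27/115', '12/24/106']
214 ['15/159/189', '14/116/110', '14/28/189', '15/29/191', '15/24/191', '135/5/206', '16/23/165', '15/25/161', '19/14/204', '13/26/137', '14/24/119', '12/24/108', '12/24/108', '14/24/115']
222 ['19/54/117', '13/84/151', '17/24/204', '14/27/187', '14/27/200', '21/16/205', '17/18/199', '0/4/131', '10/19/79', '17/9/203', '14/27/188', '16/24/119', '13/27/115', '11/24/116']
```

```bash
cat > disc.py <<'E'
import sys
from h import *
s,w=pickle.load(open(sys.argv[1]+'.pkl','rb'));gx,gy=map(float,sys.argv[2:4]);z=.096+(float(sys.argv[4]) if len(sys.argv)>4 else 0)
h=cv2.cvtColor(w['color'],cv2.COLOR_RGB2HSV).astype(int);H,S,V=h[...,0],h[...,1],h[...,2]
m=((V>55)&(S<=19)&((H>100)|(H<=9))).astype(np.uint8)
yy,xx=np.mgrid[:384,:512];r=proj(w,np.array([gx,gy,z]),s)
e=np.array([proj(w,np.array([gx+.062*np.cos(t),gy+.062*np.sin(t),z]),s) for t in np.linspace(0,6.28,40)],np.float32)
win=np.zeros_like(m);cv2.fillPoly(win,[e.astype(np.int32)],1);m&=win
m=cv2.morphologyEx(m,cv2.MORPH_OPEN,cv2.getStructuringElement(2,(7,7)))
k,l,st,ce=cv2.connectedComponentsWithStats(m);i=1+st[1:,4].argmax();print('disc',r.round(),st[i])
q=cv2.convexHull(max(cv2.findContours((l==i).astype(np.uint8),0,cv2.CHAIN_APPROX_NONE)[0],key=len)).reshape(-1,2)
P=np.array([onz(w,p,z,s)[:2]*1000 for p in q],np.float32);print(cv2.fitEllipse(P),cv2.minEnclosingCircle(P),P.min(0),P.max(0))
E
python3 disc.py w8 .5205 -.2613
python3 - <<'E'
from h import *
s,w=pickle.load(open('w8.pkl','rb'))
h=cv2.cvtColor(w['color'],cv2.COLOR_RGB2HSV)
for v in range(146,204,4):print(v,''.join('#' if a<85 else '+' if a<130 else '.' for a in h[v,195:260:2,2]))
for z in(.173,.157):print(onz(w,(221,176),z,s))
E
```

```text
disc [229. 163.] [ 180  115   95   92 5714]
((518.5939331054688, -262.2137145996094), (98.94894409179688, 104.85811614990234), 63.757015228271484) ((515.6192626953125, -263.4519348144531), 54.391719818115234) [ 467.32138 -312.75308] [ 566.6617  -213.52216]
146 .................................
150 .............+++.+++.............
154 ..........++###++####+...........
158 .........+#############+.........
162 .......+###############+.........
166 ......##################+........
170 ....+##+++++++++#######++........
174 ...+##+.++++++++++####+++.....+++
178 ...+#++..++++++++++##+++...++++++
182 ...+##+....++++++++##+...++++++++
186 ....+++++...++++++##+++++++++++++
190 ...+++#++++++#++###++++++++++++++
194 +..+++++###+####+++++++++++++++++
198 ...++++++++++++++++++++++++++++++
202 ......++++++++#####++++++++++++++
[ 0.51615714 -0.26240364  0.173     ]
[ 0.52047018 -0.2623387   0.157     ]
```

```bash
python3 go.py .5197 -.2618 .116 120; python3 -m pendant '{"rotation":[[0,0,0],[0,0,0],[0,0,0],[0,0,0],[0,0,0],[0,0,0],[0,0,0],[0,0,0]],"translation":[[0.1,-0.2,0],[0.1,-0.2,0.05],[0.1,-0.2,0.3],[0.1,-0.2,0.5],[0.1,-0.2,0.7],[0.1,-0.2,0.77],[0.1,-0.2,0.77],[0.1,-0.2,0.77]],"jaw":[0,0,0,0,0,0,0,0]}'
python3 go.py .5197 -.2618 .116 120
```

```text
shift [ 0.107 -0.204  0.79 ] turn [ 0.0001 -0.     -0.0007]
clock: 18.85
eef_pos: [0.5216, -0.2617, 0.1204]
ee_rot: [-0.808, 3.034, -0.002]
contact_force: [0.4, -0.4, 0.1]
width: 1.0
grasp_force: 0.0
shift [0.011 0.005 0.03 ] turn [-0.0006  0.0006 -0.0009]
```

```bash
python3 -m pendant '{"rotation":[[0,0,0],[0,0,0],[0,0,0],[0,0,0],[0,0,0],[0,0,0],[0,0,0],[0,0,0]],"translation":[[0.01,0,0.03],[0.01,0,0.03],[0.01,0,0.03],[0.01,0,0.03],[0.01,0,0.03],[0.01,0,0.03],[0.01,0,0.03],[0.01,0,0.03]],"jaw":[0.3,0.5,0.6,1,1,1,1,1]}'
```

```text
clock: 19.85
eef_pos: [0.5198, -0.2626, 0.115]
ee_rot: [-0.808, 3.035, -0.002]
contact_force: [0.5, -3.1, 2.5]
width: 0.318
grasp_force: 59.2
```

```bash
python3 -m pendant '{"rotation":[[0,0,0],[0,0,0],[0,0,0],[0,0,0],[0,0,0],[0,0,0],[0,0,0],[0,0,0]],"translation":[[0,0,-0.05],[0,0,-0.15],[0,0,-0.3],[0,0,-0.45],[0,0,-0.6],[0,0,-0.67],[0,0,-0.67],[0,0,-0.67]],"jaw":[1,1,1,1,1,1,1,1]}'
python3 go.py .4765 -.0763 .215 120
python3 snap.py w9; python3 disc.py w9 .52 -.262 .1
```

```text
clock: 20.85
eef_pos: [0.5185, -0.2619, 0.2137]
ee_rot: [0.807, -3.034, -0.003]
contact_force: [-0.1, 1.2, -4.4]
width: 0.318
grasp_force: 59.5
shift [-0.371  1.213 -0.006] turn [ 0.0007 -0.0005 -0.0011]
disc [256. 220.] [  185   144   163   109 10518]
((512.8777465820312, -261.3718566894531), (93.39852905273438, 116.11344146728516), 22.79876136779785) ((511.68505859375, -259.26092529296875), 56.758949279785156) [ 464.46082 -314.33832] [ 561.0832  -203.73312]
```

```bash
python3 -m pendant '{"rotation":[[0,0,0],[0,0,0],[0,0,0],[0,0,0],[0,0,0],[0,0,0],[0,0,0],[0,0,0]],"translation":[[0,0.05,0],[-0.1,0.2,0],[-0.15,0.35,0],[-0.2,0.55,0],[-0.3,0.75,0],[-0.35,0.95,0],[-0.37,1,0],[-0.37,1,0]],"jaw":[1,1,1,1,1,1,1,1]}'
python3 go.py .4765 -.0763 .215 120
```

```text
clock: 21.9
eef_pos: [0.4928, -0.1042, 0.2151]
ee_rot: [-0.81, 3.035, -0.0]
contact_force: [0.4, 0.2, -4.6]
width: 0.319
grasp_force: 59.9
shift [0.002 0.216 0.001] turn [-0.0001  0.     -0.0007]
```

```bash
python3 -m pendant '{"rotation":[[0,0,0],[0,0,0],[0,0,0],[0,0,0],[0,0,0],[0,0,0],[0,0,0],[0,0,0]],"translation":[[0,0.05,0],[0,0.1,0],[0,0.15,0],[0,0.2,0],[0,0.21,0],[0,0.21,0],[0,0.21,0],[0,0.21,0]],"jaw":[1,1,1,1,1,1,1,1]}'
python3 go.py .4765 -.0763 .215 120
python3 snap.py w10
python3 - <<'E'
from workcell import capture,manip
from h import *
s=manip.get_state();d={n:capture(n) for n in('scene','side')};pickle.dump((s,d),open('cap4.pkl','wb'))
x,y,z=s['eef_pos'];off=z-.115
for n in d:
    print(n,'foot',[proj(d[n],np.array([x+.056*np.cos(t),y+.056*np.sin(t),off+.006])).round(1).tolist() for t in np.radians([30,150,-90])])
    c=proj(d[n],np.array([x,y,off+.02])).astype(int);g=cv2.cvtColor(d[n]['color'],cv2.COLOR_RGB2GRAY)
    # small dark rubber feet: blackhat
    b=cv2.morphologyEx(g,cv2.MORPH_BLACKHAT,np.ones((9,9)))
    for t in np.radians([30,150,-90]):
        p=proj(d[n],np.array([x+.056*np.cos(t),y+.056*np.sin(t),off+.006])).astype(int)
        q=g[p[1]-9:p[1]+11,p[0]-9:p[0]+10];print('\n'.join(''.join('%4d'%v for v in r[::1]) for r in q[::2]));print()
E
```

```text
clock: 22.9
eef_pos: [0.4773, -0.0774, 0.215]
ee_rot: [0.808, -3.036, 0.0]
contact_force: [-0.1, 0.1, -4.4]
width: 0.319
grasp_force: 59.9
shift [ 0.001  0.009 -0.   ] turn [ 0.     -0.     -0.0011]
scene foot [[269.7, 192.6], [295.7, 209.3], [302.0, 186.4]]
 119 128 136 145 141 130 156 211 229 200 131 101 164 223 226 189 134  89  60
 147 153 146 125  95  80 132 215 235 181 105 121 205 234 207 130  61  50  64
 134 106  84  74  84 127 198 231 211 143  98 141 204 225 213 171 125 124 173
  80  83 105 158 207 219 207 203 173 116 109 183 227 233 229 227 226 230 233
 157 201 222 228 229 223 200 146  98  80  78 127 196 223 229 230 232 234 234
 220 228 222 211 210 209 186 126  73  53  54  95 165 201 207 205 214 226 229
 213 217 216 214 214 216 217 211 194 174 168 186 200 201 199 202 214 227 231
 225 230 229 226 221 216 213 211 213 218 224 223 219 215 213 216 221 227 229
 232 232 230 228 225 220 216 213 216 224 231 232 233 232 230 227 226 225 217
 232 229 227 226 223 210 216 222 226 230 229 228 228 229 229 226 224 226 225

 160 127 143 161 169 182 187 147 110 127 187 216 209 208 217 224 227 2
[... 3142 characters left out ...]
190 149
 211 211 212 212 198 154 117 148 186 179 138 129 167 193 200 202 205 197 155
 211 211 211 206 186 142 115 147 182 173 135 137 178 198 199 196 199 191 153
 208 209 208 198 174 135 119 149 174 160 127 136 175 194 196 195 197 190 155
 202 199 182 149 125 115 112 117 121 115 109 124 158 184 194 202 208 200 164
 212 210 201 179 156 144 142 135 114  87  73  79 122 175 197 202 203 194 159
 211 209 210 209 205 202 203 199 185 167 157 156 170 190 199 199 198 188 155
 204 203 202 203 202 201 202 201 201 200 198 196 194 193 192 192 192 187 160
 199 201 202 202 198 195 193 192 191 191 193 194 196 197 198 198 196 187 158
 202 202 201 200 198 197 197 198 201 205 208 209 205 199 192 190 192 185 157
```

The held gauge's three feet appear within 1 px of prediction in both fixed views, so it hangs upright and centred on the TCP. Now I'll lower it over the egg.

```bash
python3 -m pendant '{"rotation":[[0,0,0],[0,0,0],[0,0,0],[0,0,0],[0,0,0],[0,0,0],[0,0,0],[0,0,0]],"translation":[[0,0.005,0.03],[0,0.005,0.1],[0,0.005,0.2],[0,0.005,0.3],[0,0.005,0.36],[0,0.005,0.4],[0,0.005,0.42],[0,0.005,0.43]],"jaw":[1,1,1,1,1,1,1,1]}'
python3 go.py .4773 -.0765 .123 120
```

```text
clock: 24.05
eef_pos: [0.4771, -0.0766, 0.1506]
ee_rot: [-0.808, 3.035, -0.0]
contact_force: [0.3, 0.4, -4.8]
width: 0.319
grasp_force: 59.9
shift [-0.001 -0.     0.184] turn [-0.0001  0.0001 -0.001 ]
```

```bash
python3 -m pendant '{"rotation":[[0,0,0],[0,0,0],[0,0,0],[0,0,0],[0,0,0],[0,0,0],[0,0,0],[0,0,0]],"translation":[[0,0,0.02],[0,0,0.04],[0,0,0.06],[0,0,0.08],[0,0,0.1],[0,0,0.12],[0,0,0.14],[0,0,0.15]],"jaw":[1,1,1,1,1,1,1,1]}'
python3 go.py .4773 -.0765 .123 120
```

```text
clock: 25.05
eef_pos: [0.477, -0.0766, 0.1279]
ee_rot: [-0.808, 3.036, -0.0]
contact_force: [1.0, -0.4, -2.4]
width: 0.321
grasp_force: 60.0
shift [-0.002 -0.001  0.032] turn [-0.     0.    -0.001]
```

```bash
python3 -m pendant '{"rotation":[[0,0,0],[0,0,0],[0,0,0],[0,0,0],[0,0,0],[0,0,0],[0,0,0],[0,0,0]],"translation":[[0,0,0.008],[0,0,0.015],[0,0,0.02],[0,0,0.025],[0,0,0.028],[0,0,0.03],[0,0,0.03],[0,0,0.03]],"jaw":[1,1,1,1,1,1,1,1]}'
```

```text
clock: 26.05
eef_pos: [0.4769, -0.0766, 0.1236]
ee_rot: [-0.808, 3.036, -0.0]
contact_force: [0.1, -1.2, -3.1]
width: 0.317
grasp_force: 60.0
```

```bash
python3 -m pendant '{"rotation":[[0,0,0],[0,0,0],[0,0,0],[0,0,0],[0,0,0],[0,0,0],[0,0,0],[0,0,0]],"translation":[[0,0,0.003],[0,0,0.006],[0,0,0.009],[0,0,0.012],[0,0,0.012],[0,0,0.012],[0,0,0.012],[0,0,0.012]],"jaw":[1,1,1,1,1,1,1,1]}'
```

```text
clock: 27.05
eef_pos: [0.478, -0.0766, 0.1228]
ee_rot: [-0.808, 3.033, -0.001]
contact_force: [0.6, 0.3, 5.6]
width: 0.321
grasp_force: 60.6
```

Feet are on the plate. Release and withdraw straight up.

```bash
python3 -m pendant '{"rotation":[[0,0,0],[0,0,0],[0,0,0],[0,0,0],[0,0,0],[0,0,0],[0,0,0],[0,0,0]],"translation":[[0,0,0],[0,0,0],[0,0,0],[0,0,0],[0,0,0],[0,0,0],[0,0,-0.05],[0,0,-0.2]],"jaw":[0.6,0.5,0.3,0.1,0,0,0,0]}'
python3 -m pendant '{"rotation":[[0,0,0],[0,0,0],[0,0,0],[0,0,0],[0,0,0],[0,0,0],[0,0,0],[0,0,0]],"translation":[[0,0,-0.2],[0,0,-0.5],[0,0,-0.8],[0,0,-0.8],[0,0,-0.8],[0,0,-0.8],[0,0,-0.8],[0,0,-0.8]],"jaw":[0,0,0,0,0,0,0,0]}'
python3 snap.py w11; python3 disc.py w11 .4773 -.0765 .008
python3 - <<'E'
from workcell import capture,manip
from h import *
d={n:capture(n) for n in('scene','side')};pickle.dump(d,open('cap5.pkl','wb'))
for n in d:
    g=cv2.cvtColor(d[n]['color'],cv2.COLOR_RGB2GRAY)
    for a in(30,150,-90):
        t=np.radians(a);p=proj(d[n],np.array([.4773+.056*np.cos(t),-.0766+.056*np.sin(t),.013]));u,v=p.round().astype(int)
        q=cv2.GaussianBlur(g,(3,3),0)[v-7:v+8,u-7:u+8].astype(int);k=np.clip(100-q,0,None);yy,xx=np.mgrid[-7:8,-7:8]
        c=(u+(k*xx).sum()/max(k.sum(),1),v+(k*yy).sum()/max(k.sum(),1));print(n,a,p.round(1),np.round(c,1),q.min(),onz(d[n],c,.013)[:2].round(4))
    p=proj(d[n],np.array([.4773,-.0766,.165]));u,v=p.round().astype(int);q=g[v-12:v+13,u-12:u+13];k=q<60;yy,xx=np.mgrid[-12:13,-12:13];print('grip',p,u+xx[k].mean(),v+yy[k].mean(),k.sum())
E
```

```text
clock: 28.05
eef_pos: [0.4761, -0.0767, 0.1515]
ee_rot: [0.807, -3.033, -0.001]
contact_force: [-0.5, 0.1, 0.6]
width: 1.001
grasp_force: 0.0
clock: 29.05
eef_pos: [0.4767, -0.0766, 0.2711]
ee_rot: [0.808, -3.035, -0.0]
contact_force: [-0.4, 0.3, -0.3]
width: 1.0
grasp_force: 0.0
disc [257. 172.] [ 204  117  106  103 6366]
((474.7220764160156, -78.82181549072266), (118.92127227783203, 122.99657440185547), 1.5116952657699585) ((476.9560852050781, -77.56779479980469), 62.48290252685547) [ 414.58853 -139.5627 ] [527.7337   -25.999138]
scene 30 [269.4 215.8] [271.2 217.6] 60 [ 0.5169 -0.0467]
scene 150 [293.9 232.7] [290.5 228.8] 66 [ 0.4456 -0.0531]
scene -90 [300.  209.6] [299.3 210.3] 62 [ 0.4768 -0.1289]
grip [289.77312908 179.75544874] 287.49397590361446 181.25301204819277 83
side 30 [264.7 226.4] [265.6 226.5] 73 [ 0.5233 -0.049 ]
side 150 [298.2 232.7] [292.9 228.6] 80 [ 0.4471 -0.0633]
side -90 [288.1 214.5] [288. 214.] 116 [ 0.4781 -0.135 ]
grip [286.51941352 176.73424531] 286.1698113207547 177.58490566037736 53
```

Run:
```python
from h import *
d=pickle.load(open('cap5.pkl','rb'))
for n,p in(('scene',(294,233)),('side',(298,233)),('scene',(269,216)),('side',(265,226))):
    g=cv2.cvtColor(d[n]['color'],cv2.COLOR_RGB2GRAY);u,v=p;print(n,p)
    print('\n'.join(' '.join('%3d'%x for x in r) for r in g[v-8:v+9,u-9:u+10]))
```

```text
scene (294, 233)
 69  65  64  66  65  66  74  98 108  96  86  87  88  87  90 104 123 159 180
 80  70  65  64  64  66  76  99 109  97  89  87  87  88 104 132 149 171 182
 85  79  72  67  68  72  81  99 109  98  88  85  88 103 137 168 177 182 182
 86  85  80  75  76  81  87 102 108  96  88  92 105 136 167 182 184 183 181
 86  85  85  83  83  85  86 101 107  98 100 125 147 169 182 184 183 182 183
 84  85  89  91  93  84  81  98 108 105 130 164 179 183 185 183 182 184 185
 86  92 112 126 122  95  74  94 105 106 145 178 185 184 183 183 184 186 186
108 121 148 165 159 110  70  81  87  86 132 172 184 184 184 184 186 187 187
154 160 174 184 172 119  63  58  58  69 125 171 184 185 185 186 187 187 187
183 185 186 189 182 139  85  64  63  85 140 176 186 186 188 188 186 187 186
188 188 188 188 184 167 141 127 127 140 169 185 187 187 187 186 186 183 172
187 186 185 185 185 182 181 181 180 181 186 188 187 187 187 185 175 161 147
185 185 184 185 185 186 187 188 188 189 189 187 188 187 186 177 149 140 161
184 183 182 184 185 185 185 186 186 188 189 189 188 185 178 156 136 165 211
183 183 184 185 185
[... 3433 characters left out ...]
 100  98  87  83
181 171 165 164 165 155 118  78  73  72  72  87  98 101 101 101  96  90  86
170 165 164 164 165 156 121  80  66  66  74  90  99 101 102 101  99  93  91
165 163 163 164 165 157 128  95  82  81  88  96  99 101 103 102 101  98  96
164 163 164 164 164 156 128 101  96  97  99 100 101 102 101 101 102 100  99
162 163 163 164 164 154 124 103 100 102 101 101 102 101 102 102 100 100 100
157 162 164 165 162 148 119 100 101 101 101 101 102 101 101 100 100 101 100
149 160 164 164 160 141 114 101 101 100 101 102 101 101 102 100 101 101 100
152 162 165 165 160 140 113 100 101 101 101 101 102 101 102 101 101 101 101
161 163 165 165 157 132 108 100 100 100 101 101 101 101 101 101 101 101 101
```

Both fixed views show the gauge's feet within 1 px of their planned places on the plate. The gauge is upright and centred over the egg, and the robot is clear of it.

```bash
python3 -c "
from workcell import manip
print(manip.job_done())"
```

```text
the job is handed in; nothing more can be done
None
```

The goose egg lies lengthwise in the saddle with the gauge standing centred over it, all three feet on the plate and its sprung foot on the egg; handed in at about 29 s, after one empty first grasp that left the egg where it lay, and I did not read the pointer itself in an image.

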